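# Shut up the rod oven

### The job

Put the welding rods away: with the fingertips push the pulled-out rod tray fully home into the bench oven, then swing the oven door shut flush behind it. Push only and do it smoothly, without lifting the tray or slamming anything, and leave the other things on the bench where they are.

Things in the scene. Friction and masses are not known exactly. Their poses are not given: they have to be found in the camera images.
- oven: Grey steel bench oven, a box 220 wide, 430 deep, 190 high, fixed; a 35 mm high carry handle on its roof starts 140 behind the mouth. Origin: middle of the mouth plane, at bench height; x points INTO the oven (roughly world +y), y to the door's hinge side (towards the robot), z up. Mouth: y -75 to 75, 45 to 168 above the bench. Front and door look roughly to world -y.
- tray_pull (a point): Middle of the round cross bar (8 thick, 70 long along y) of the bow pull on the tray's front, 130 above the bench; axes are the tray's, parallel to the oven's. The tray's front plate (120 wide, top edge 145 above the bench) is 20 behind it. Fully home (tray against the oven's back wall) this point is at x = -14 mm in the oven's frame, inside the hollow of the shut door.
- rod_tray: Loose open aluminium tray of welding rods, 374 long, 120 wide, about 0.8 kg, on the oven floor between runners, pulled out of the mouth by 50 to 110; a few newtons slide it. Origin: outer face of its front plate, middle, underside (45 above the bench); x axis into the oven. Fully home it is at x = 6 mm in the oven's frame.
- oven_door (a joint): Side-hinged oven door, rad: 0 = shut flush, grows as it opens (starts 1.35 to 1.75). Stiff hinge, stays where it is left; 2 N moves it. Dished panel 220 wide, 33 to 185 above the bench; its outer face is 36 in front of the hinge axis (x = -36 mm in the oven's frame when shut). 200 from the hinge a black upright bow handle, 55 to 150 above the bench, stands 35 out of the outer face.
- oven_door_hinge (a point): The door's vertical hinge axis, at x = 0, y = 114 mm in the oven's frame, 102 above the bench; axes as the oven's. The shut door runs from it along the oven's -y; opening swings its free edge out to the oven's -x.
- oven_door_face (a point): Point on the door's outer face, 154 from the hinge axis along the door, 102 above the bench. Axes turn with the door: x into the door from outside, y along the door to the hinge.
- spray_can: Standing spray can, 66 mm across, 190 high; leave alone. Origin: underside centre.
- chipping_hammer: Chipping hammer with a coil handle lying on the bench, 280 long (x axis from handle to head), 135 across the head, 28 high; leave alone. Origin: middle of its length, at bench height. It lies low enough for the door to swing over it.
- helmet: Black welding helmet standing on its rim, about 250 across, 232 high; leave alone. Origin: underside centre.

How it is judged:
By the outcome, as a careful person would: the job done as asked, in the order asked, and still so for the second after the job is handed in, with the robot touching nothing.
It also fails if it takes over 61 s, if anything falls off the work surface, if the arm or the gripper's body presses on something with over 40 N, if the wrist force passes 120 N, or if a joint passes its speed limit or range.

### The arm

A 7-joint arm with a two-finger parallel gripper is mounted at the origin on the work surface. World frame = base frame: x ahead of the robot, y to its left, z up, the work surface at z = 0. Lengths are in mm, angles in degrees, forces in N, time in s.
With the tool pointing down it reaches from about 425 to 1025 mm from the base axis. Payload 9.4 kg.
Tool frame: the origin (TCP) lies at the very end of the fingers, on their centre line; the grasp point (between the pads) lies arm.grasp_offset behind it (arm.grasp_offset is the distance from the TCP to the grasp point, in mm); x points along the fingers, z is the direction in which the jaws open and shut, and the axes are right-handed (so a half turn about x gives the same grasp; the last joint's range is limited). The gripper opens to 93 mm and grips with 3 to 60 N. Pads are 15 mm wide; open, the fingers measure 128 mm over their backs; the gripper's body (75 mm by 188 mm) begins 65 mm behind the grasp point.
Start: joints at [-74.124, 34.337, -0.143, 91.639, 0.103, 54.024, -4.572], TCP at [251.192, 680.093, 218.618] pointing down, gripper open.
Joint ranges: [-147.43, 147.43], [-19.82, 112.94], [-74.19, 73.91], [6.32, 146.72], [-59.91, 239.91], [6.04, 106.73], [-150.56, 150.56]. Speed limits (degrees/s): [127.2, 127.2, 172.46, 172.46, 180, 180, 180].

### API

Orientations are given as [roll, pitch, yaw] about the fixed x, y, z axes, in that order (R = Rz(yaw) Ry(pitch) Rx(roll)).
In Python, from bench import arm gives the robot as it stands.
- The arm moves only by the shell command python3 -m handwheel 'ROWS' [FORCE]. ROWS is JSON, a list of rows, each a list of 3 entries, a list of its own where there are three numbers: the finger opening in mm, from 0 to 93, then the shift along the tool's x, y, z in mm, then the turn about the tool's x in degrees. A call has 1 to 5 rows; each row shifts and turns the commanded pose from where the row before left it, along the tool's axes as they then stand; what a row does not reach is not made up. A row lasts 1/12 s, in which the tool goes at most 41.7 mm and 7.16 degrees, less where a joint would pass 70% of its speed; a pose out of reach is approached as far as the arm can. A call is refused whole if a number of a shift passes 41.7 or a number of a turn 7.16, either way. A call with a gripper value outside its range is refused whole. The fingers move at their own pace and stop on an object; FORCE is the grip in N (left out, the last holds). Time passes only in rows, so rows that do not move let the fingers close. It gives the time, the measured TCP pose, the force and the opening at its end, in the units of the state.
- arm.observe(): the state, without advancing time (a new reading comes with each control period).
- arm.grab_frame(name): name is "side" or "top" or "wrist"; returns (picture, depth): 480x640x3 uint8, red, green, blue; 480x640 float32, mm along the optical axis (not along the pixel's ray), 0 where there is no reading.
- arm.camera_params(name): a dict with "mtx" (3x3 intrinsics, pixels), "k1" (the pictures are not rectified: a ray, as slopes to the right and down, at radius r is drawn at 1 + k1 r^2 times it, then the intrinsics apply), "extrinsics" (4x4, takes a point from world to camera coordinates); the wrist camera has in their place "hand_eye" (4x4, takes a point from camera to tool coordinates, whose origin is the TCP and whose axes are the tool frame's). Camera axes: x right, y up, looking along -z (the intrinsics and any distortion apply to the point x, -y, -z); pixel columns grow to the right and rows downward; lengths in mm; the calibration is good to about 2 mm. A picture is of the moment at which its call begins: read the wrist's pose just before it. camera_params takes no time and is no camera call.
- arm.finish_job(): hands the job in, once; it reports no verdict.
The state is a dict: "time_s": time; "qpos": joint angles; "dq": joint speeds; "joint_torque": joint torques, N m; "position": TCP position; "orientation": TCP orientation; "ft_force": force on the tool from outside, world axes, zero at the start; "ft_torque": the same for the moment, N m; "gripper_width": opening from 0.0 (shut) to 1.0 (fully open).
Only numpy, scipy, OpenCV 4.12 (cv2) and the standard library are available. Lean on these libraries where they do the work, as an engineer would, in place of code of your own. Each camera call takes 0.05 s, during which the arm holds its last target.

## Working session

There is one attempt and no reset: what is moved stays moved. The work goes in short steps, Python scripts to look and compute and a shell command to move; the robot and the scene stay as the last step left them, time stands still between calls to the robot, and variables do not carry over. Pictures are saved under pics/ and viewed, and the job is handed in when it is done.

```bash
mkdir -p pics
cat > h.py <<'E'
import numpy as np, cv2
from bench import arm
from scipy.spatial.transform import Rotation as Ro
def tool():
    s=arm.observe(); T=np.eye(4); T[:3,:3]=Ro.from_euler('xyz',s['orientation'],degrees=True).as_matrix(); T[:3,3]=s['position']; return T
def c2w(name,T=None):
    p=arm.camera_params(name)
    if name=='wrist': return (tool() if T is None else T)@np.array(p['hand_eye'])
    return np.linalg.inv(np.array(p['extrinsics']))
def rays(name,uv):
    p=arm.camera_params(name); uv=np.asarray(uv,float).reshape(-1,1,2)
    n=cv2.undistortPoints(uv,np.array(p['mtx'],float),np.array([p['k1'],0,0,0.]))[:,0]
    return np.c_[n[:,0],-n[:,1],-np.ones(len(n))]
def on_z(name,uv,z,M=None):
    M=c2w(name) if M is None else M
    d=rays(name,uv)@M[:3,:3].T; o=M[:3,3]
    return o+d*((z-o[2])/d[:,2])[:,None]
def with_depth(name,uv,dep,M=None):
    M=c2w(name) if M is None else M
    uv=np.asarray(uv).reshape(-1,2); d=rays(name,uv)*dep[uv[:,1].astype(int),uv[:,0].astype(int)][:,None]
    return d@M[:3,:3].T+M[:3,3]
def snap(name,fn):
    M=c2w(name); im,dep=arm.grab_frame(name); cv2.imwrite('pics/'+fn+'.png',im[:,:,::-1]); np.savez('pics/'+fn+'.npz',im=im,dep=dep,M=M); return im,dep,M
E
python3 - <<'E'
from h import *
s=arm.observe(); print({k:np.round(v,2) for k,v in s.items()}, arm.grasp_offset)
for n in ['side','top','wrist']:
    im,d,M=snap(n,n+'0'); print(n,M.round(2).tolist(),(d>0).mean())
E
```

```text
{'time_s': np.float64(0.0), 'qpos': array([-74.12,  34.38,  -0.15,  91.68,   0.1 ,  54.02,  -4.57]), 'dq': array([-0.01,  0.07, -0.04, -0.04,  0.04, -0.01, -0.01]), 'joint_torque': array([-0.000e+00, -7.651e+01,  1.500e+00, -2.524e+01, -5.000e-02,
        2.000e-02,  0.000e+00]), 'position': array([251.01, 679.65, 217.78]), 'orientation': array([-176.04,   89.91, -106.3 ]), 'ft_force': array([ 0.57, -0.06, -0.68]), 'ft_torque': array([-0.03, -0.  , -0.01]), 'gripper_width': np.float64(1.0)} 18.8
side [[-0.42, 0.86, -0.3, 312.28], [-0.91, -0.4, 0.13, -38.57], [-0.01, 0.32, 0.95, 1077.63], [0.0, 0.0, 0.0, 1.0]] 0.996025390625
top [[0.02, 0.99, -0.15, 471.87], [-1.0, 0.02, 0.02, -158.9], [0.02, 0.15, 0.99, 1065.31], [0.0, 0.0, 0.0, 1.0]] 0.995927734375
wrist [[0.35, -0.9, -0.25, 181.5], [0.94, 0.33, 0.09, 706.23], [-0.0, -0.27, 0.96, 382.81], [0.0, 0.0, 0.0, 1.0]] 0.9961881510416667
```

View pics/side0.png

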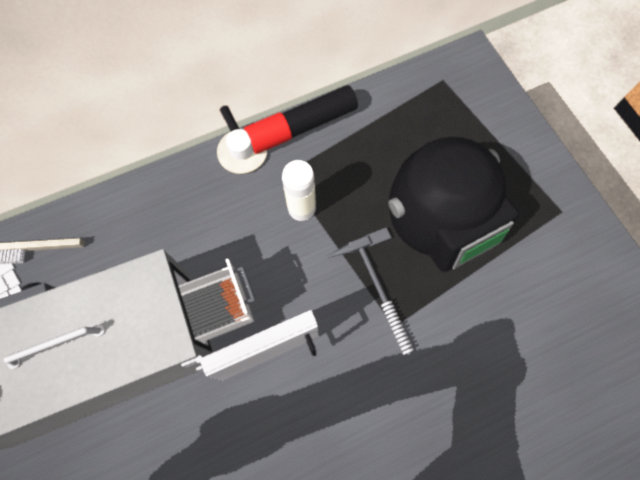

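View pics/top0.png

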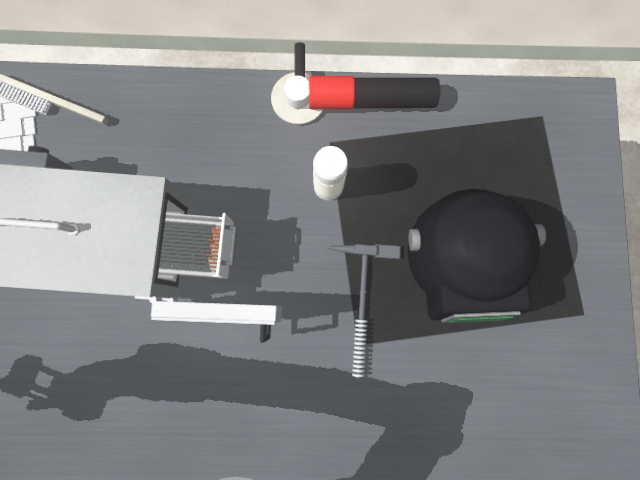

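View pics/wrist0.png

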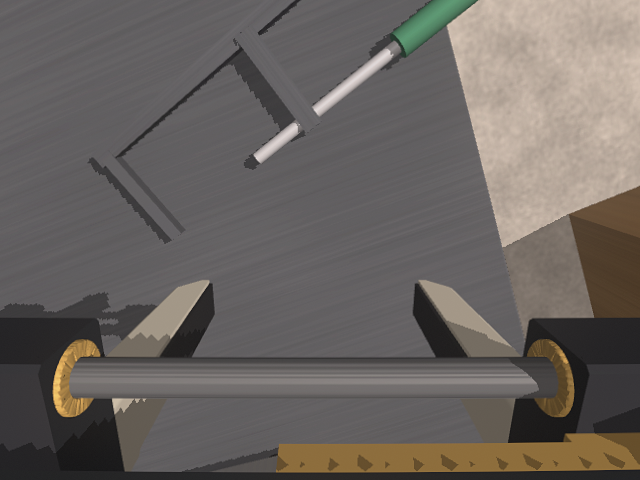

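The top view shows the oven at left, with its roof's front corners near (166,178) and (153,296). The tray plate's top runs about (228,213)-(222,277) and the door about (152,310)-(276,314), roughly 90° open. The can is at (330,165) and the hammer at about (365,250-375).

Run:
```python
from h import *
z=np.load('pics/top0.npz'); im=z['im'][:,:,::-1]; 
c=cv2.resize(im[150:360,80:420],None,fx=2.3,fy=2.3,interpolation=cv2.INTER_CUBIC); cv2.imwrite('pics/topc.png',c)
z=np.load('pics/side0.npz'); im=z['im'][:,:,::-1]; 
c=cv2.resize(im[220:400,130:430],None,fx=2.6,fy=2.6,interpolation=cv2.INTER_CUBIC); cv2.imwrite('pics/sidec.png',c)
# height map points by depth
for n in ['top','side']:
    z=np.load(f'pics/{n}0.npz'); d=z['dep']; vv,uu=np.mgrid[0:480,0:640]; P=with_depth(n,np.c_[uu.ravel(),vv.ravel()],d,z['M']).reshape(480,640,3)
    np.save(f'pics/P{n}.npy',P)
P=np.load('pics/Ptop.npy')
for (u,v) in [(166,178),(160,183),(153,292),(148,290),(226,220),(222,270),(231,245),(160,312),(270,318),(265,335),(330,165),(365,250),(300,320)]: print(u,v,P[v,u].round(0))
```

```text
166 178 [706. 128. 186.]
160 183 [695. 136. 191.]
153 292 [496. 140. 175.]
148 290 [499. 144. 189.]
226 220 [641.  26. 120.]
222 270 [543.  31. 109.]
231 245 [590.  12. 132.]
160 312 [461. 122. 183.]
270 318 [453. -74. 184.]
265 335 [419. -58. 105.]
330 165 [ 737. -176.  191.]
365 250 [ 599. -259.   22.]
300 320 [ 446. -121.    3.]
```

View pics/topc.png

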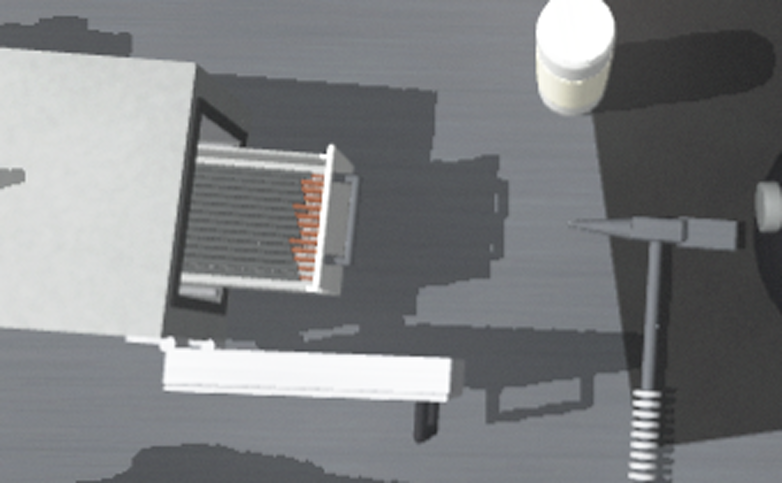

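View pics/sidec.png

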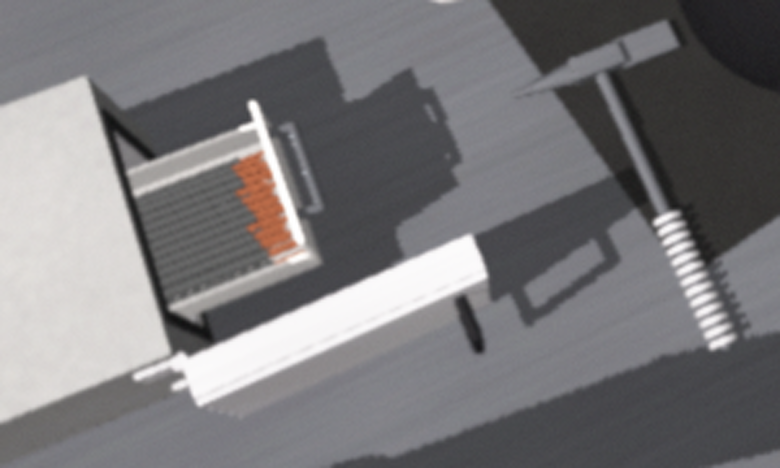

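Run:
```python
from h import *
o=lambda l:np.array(l)/2.3+[80,150]
s=lambda l:np.array(l)/2.6+[130,220]
def pr(t,a): print(t,a.round(1).tolist())
A=on_z('top',o([[197,65],[163,341]]),190); pr('roof top',A)
B=on_z('side',s([[90,77],[172,356]]),190); pr('roof side',B)
T=on_z('top',o([[333,147],[316,290]]),145); pr('plate top',T)
T2=on_z('side',s([[253,101],[302,246]]),145); pr('plate side',T2)
pr('pull top',on_z('top',o([[355,178],[349,264]]),133)); pr('pull side',on_z('side',s([[289,125],[317,210]]),133))
pr('door top',on_z('top',o([[166,348],[450,358],[448,400],[164,388]]),185))
pr('door side',on_z('side',s([[188,370],[474,235],[488,276],[203,403]]),185))
for R in (A,B):
    m=R.mean(0); y=R[1]-R[0]; y/=np.linalg.norm(y); x=np.array([-y[1],y[0],0]); x=x*np.sign(x[1]); print('origin',m.round(1),'x',x.round(3),'len',np.linalg.norm(R[1]-R[0]), 'ang',np.degrees(np.arctan2(x[1],x[0])))
    print(((T.mean(0)-m)@np.c_[x,y]).round(1))
```

```text
roof top [[704.5, 126.8, 190.0], [484.6, 137.9, 190.0]]
roof side [[704.1, 124.2, 190.0], [485.4, 138.9, 190.0]]
plate top [[648.6, 24.1, 145.0], [528.8, 32.0, 145.0]]
plate side [[650.8, 23.6, 145.0], [528.5, 31.7, 145.0]]
pull top [[624.7, 6.7, 133.0], [551.7, 8.3, 133.0]]
pull side [[624.6, 5.9, 133.0], [552.2, 11.7, 133.0]]
door top [[479.3, 136.9, 185.0], [475.2, -83.1, 185.0], [443.0, -82.7, 185.0], [448.8, 136.1, 185.0]]
door side [[472.7, 133.0, 185.0], [473.5, -87.1, 185.0], [442.5, -83.9, 185.0], [447.4, 131.3, 185.0]]
origin [594.6 132.3 190. ] x [ 0.05   0.999 -0.   ] len 220.1697774834138 ang 87.11909626582715
[-104.4    0.6]
origin [594.8 131.5 190. ] x [ 0.067  0.998 -0.   ] len 219.18375531094946 ang 86.15589750354452
[-103.6   -0.9]
```

```bash
cat >> h.py <<'E'
O=np.array([594.7,132.,0]); a=np.radians(86.4)
ux=np.array([np.cos(a),np.sin(a),0]); uy=np.array([-ux[1],ux[0],0]); HG=O+114*uy
def ov(p): d=np.asarray(p)-O; return np.array([d@ux,d@uy,d[2]])
def oven(x,y,z): return O+x*ux+y*uy+np.array([0,0,z])
def door(th,s,out,z):  # s along door from hinge, out mm in front of outer face
    d=-uy*np.cos(th)-ux*np.sin(th); n=-ux*np.cos(th)+uy*np.sin(th)
    return HG+s*d+(36+out)*n+np.array([0,0,z])
def jaw_turn(dirv):  # deg turn about tool x so tool z parallel dirv
    T=tool()[:3,:3]; v=T.T@dirv; t=np.degrees(np.arctan2(-v[1],v[2])); return (t+90)%180-90
def go(p,dirv=None):
    T=tool(); d=np.asarray(p)-T[:3,3]; print('tool shift',(T[:3,:3].T@d).round(1),'dist',np.linalg.norm(d).round(1),'turn',None if dirv is None else jaw_turn(dirv).round(1))
def st():
    s=arm.observe(); print('t',round(float(s['time_s']),2),'pos',np.round(s['position'],1),'rpy',np.round(s['orientation'],1),'oven',ov(s['position']).round(1),'F',np.round(s['ft_force'],1),'q',np.round(s['qpos'],0))
E
python3 - <<'E'
from h import *
print(tool()[:3,:3].round(3)); st()
go(oven(-175,0,272),uy)
print(HG, door(1.53,150,17,112),door(1.53,80,17,112))
E
```

```text
[[-0.    -0.938  0.346]
 [-0.001  0.346  0.938]
 [-1.    -0.    -0.001]]
t 0.15 pos [251.1 679.7 217.9] rpy [-172.8   89.9 -103.1] oven [525.1 377.3 217.9] F [-0.2  0.2 -0.1] q [-74.  34.  -0.  92.   0.  54.  -5.]
tool shift [ -53.3 -562.3 -562.5] dist 797.1 turn 73.3
[480.92495296 139.15811923   0.        ] [424.63275844  -9.63767653 112.        ] [426.17512045  60.3453294  112.        ]
```

```bash
python3 -m handwheel '[[0,[-20,0,0],0],[0,[-30,0,0],0],[0,[-10,-10,-10],0],[0,[0,-25,-25],0],[0,[0,-26,-26],3]]' 20; python3 -c "
from h import *
st(); go(oven(-175,0,272),uy)"
```

```text
time_s: 0.57
position: [286.8, 601.6, 278.8]
orientation: [15.6, 89.9, 82.5]
ft_force: [0.6, 0.0, 0.2]
gripper_width: 0.693
t 0.57 pos [286.8 601.6 278.8] rpy [15.6 89.9 82.5] oven [449.4 336.8 278.8] F [0.6 0.  0.2] q [-70.  27.   1.  96.  -0.  57.  -2.]
tool shift [   5.9 -525.8 -476.3] dist 709.5 turn 70.5
```

```bash
python3 -m handwheel '[[0,[0,-27.4,-24.9],6],[0,[0,-30,-22],6],[0,[0,-32,-18.6],6],[0,[0,-33.7,-15.2],6],[0,[0,-35,-11.6],6]]'; python3 -c "
from h import *
st(); go(oven(-175,0,272),uy)"
```

```text
time_s: 0.98
position: [364.4, 430.8, 278.5]
orientation: [1.8, 90.0, 38.2]
ft_force: [0.3, -0.5, -0.1]
gripper_width: 0.33
t 0.98 pos [364.4 430.8 278.5] rpy [ 1.8 90.  38.2] oven [283.7 248.6 278.5] F [ 0.3 -0.5 -0.1] q [-63.  20.  10. 110.  -4.  51. -15.]
tool shift [   6.5 -511.2 -104.5] dist 521.8 turn 40.0
```

```bash
python3 -m handwheel '[[0,[0,-36.2,-7.4],6],[0,[0,-36.8,-3.6],6],[0,[0,-37,0.3],6],[0,[0,-36.8,4.1],6],[0,[0,-36.1,7.9],6]]'; python3 -c "
from h import *
st(); go(oven(-175,0,272),uy)"
```

```text
time_s: 1.4
position: [442.7, 263.5, 278.7]
orientation: [47.4, 90.0, 53.8]
ft_force: [0.4, -0.1, 0.4]
gripper_width: 0.013
t 1.4 pos [442.7 263.5 278.7] rpy [47.4 90.  53.8] oven [121.7 160.  278.7] F [ 0.4 -0.1  0.4] q [-52.  16.  20. 116.  -7.  49. -22.]
tool shift [   6.6 -320.   105.9] dist 337.1 turn 10.0
```

```bash
python3 -m handwheel '[[0,[0,-35,11.6],5],[0,[0,-34,14.6],5],[0,[0,-32.7,17.4],0],[0,[0,-32.7,17.4],0],[0,[0,-32.7,17.4],0]]'; python3 -c "
from h import *
st(); go(oven(-175,0,272),uy)"
```

```text
time_s: 1.82
position: [520.2, 95.8, 278.6]
orientation: [53.5, 90.0, 50.2]
ft_force: [-0.3, 0.0, -0.2]
gripper_width: 0.001
t 1.82 pos [520.2  95.8 278.6] rpy [53.5 90.  50.2] oven [-40.8  72.1 278.6] F [-0.3  0.  -0.2] q [-35.  18.  25. 114. -10.  50.  -9.]
tool shift [   6.6 -134.6   71.3] dist 152.5 turn 0.3
```

```bash
python3 -m handwheel '[[0,[0,-32,16],0],[0,[0,-25,12],0],[0,[0,-15,8],0],[0,[0,0,0],0],[0,[0,0,0],0]]'; python3 -c "
from h import *
st(); go(oven(-175,0,272),uy);go(oven(-150,0,115),uy)
snap('wrist','w1');snap('top','t1')"
```

```text
time_s: 2.23
position: [551.7, 23.0, 278.4]
orientation: [-167.3, 90.0, -170.7]
ft_force: [-0.1, 0.3, -0.9]
gripper_width: 0.006
t 2.23 pos [551.7  23.  278.4] rpy [-167.3   90.  -170.7] oven [-111.5   36.1  278.4] F [-0.1  0.3 -0.9] q [-27.  20.  26. 112. -11.  51.   1.]
tool shift [  6.4 -63.6  35.9] dist 73.3 turn 0.2
tool shift [163.4 -38.6  36. ] dist 171.7 turn 0.2
```

View pics/w1.png

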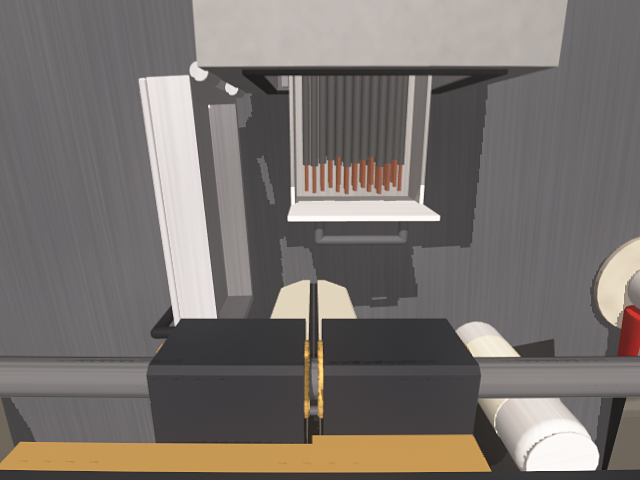

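View pics/t1.png

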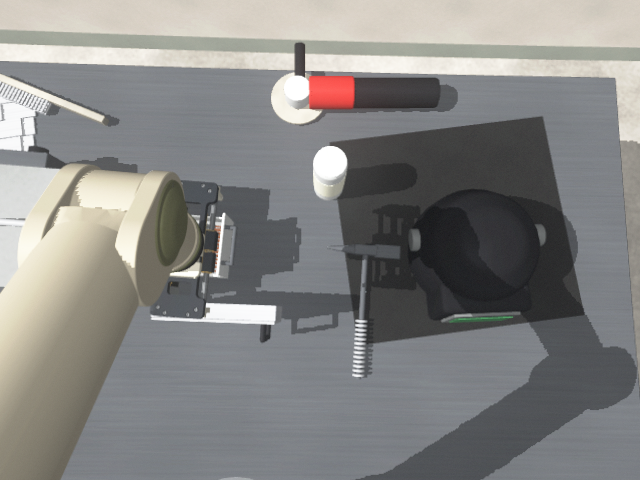

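The wrist view shows the roof front edge at about row 67, the plate top at about row 216 (cols 290-439), the pull bar at about row 239 (cols 317-407), and the door at left. I'll cross-check the bar and edge from here.

Run:
```python
from h import *
M=np.load('pics/w1.npz')['M']
for t,uv,z in [('roof',[[198,68],[560,66]],190),('plate',[[290,219],[438,218]],145),('bar',[[317,240],[407,239]],130),('door in/out edge top',[[190,76],[215,320],[143,80],[175,320]],185)]:
    P=on_z('wrist',uv,z,M); print(t,P.round(1).tolist(),[ov(p).round(1).tolist() for p in P])
```

```text
roof [[489.3, 139.2, 190.0], [708.6, 127.7, 190.0]] [[0.6, 105.7, 190.0], [2.9, -114.0, 190.0]]
plate [[534.5, 32.6, 145.0], [650.7, 26.5, 145.0]] [[-103.0, 53.9, 145.0], [-101.8, -62.5, 145.0]]
bar [[554.6, 9.9, 130.0], [629.9, 6.3, 130.0]] [[-124.3, 32.4, 130.0], [-123.2, -43.0, 130.0]]
door in/out edge top [[482.3, 135.7, 185.0], [476.7, -31.1, 185.0], [452.6, 135.3, 185.0], [447.2, -29.5, 185.0]] [[-3.3, 112.4, 185.0], [-170.2, 107.6, 185.0], [-5.6, 142.0, 185.0], [-170.4, 137.1, 185.0]]
```

```bash
python3 -m handwheel '[[0,[0,-25,19],0],[0,[0,-24,18],0],[0,[15,0,1],0],[0,[35,0,0],0],[0,[35,0,0],0]]'; python3 -m handwheel '[[0,[35,0,0],0],[0,[25,0,0],0],[0,[10,0,0],0],[0,[0,0,0],0],[0,[0,0,0],0]]'; python3 -c "
from h import *
st(); go(oven(-135,-2,117),uy)"
```

```text
time_s: 2.75
position: [588.0, -25.7, 193.7]
orientation: [16.3, 89.8, 13.1]
ft_force: [0.3, 0.5, -1.1]
gripper_width: 0.004
time_s: 3.17
position: [587.4, -26.3, 124.1]
orientation: [127.2, 90.0, 124.0]
ft_force: [-0.0, -0.3, 0.7]
gripper_width: 0.006
t 3.17 pos [587.4 -26.3 124.1] rpy [127.2  90.  124. ] oven [-158.4   -2.7  124.1] F [-0.  -0.3  0.7] q [-16.  33.  20. 116. -19.  34.  13.]
tool shift [ 7.1 23.4 -0.5] dist 24.5 turn 0.4
```

```bash
python3 -m handwheel '[[0,[4,5,0],0],[0,[3,6,0],0],[0,[0,3,0],0],[0,[0,2,0],0],[0,[0,2,0],0]]'; python3 -m handwheel '[[0,[0,2,0],0],[0,[0,2,0],0],[0,[0,2,0],0],[0,[0,2,0],0],[0,[0,2,0],0]]';python3 -c "
from h import *
st(); go(oven(-25.5,-2,117),uy)"
```

```text
time_s: 3.58
position: [588.5, -8.4, 117.2]
orientation: [16.3, 89.9, 13.0]
ft_force: [-0.3, -0.4, -0.2]
gripper_width: 0.003
time_s: 4.0
position: [589.0, -1.5, 117.0]
orientation: [-67.5, 89.8, -70.9]
ft_force: [-0.5, -7.9, 1.9]
gripper_width: 0.007
t 4.0 pos [589.   -1.5 117. ] rpy [-67.5  89.8 -70.9] oven [-133.6   -2.7  117. ] F [-0.5 -7.9  1.9] q [-19.  34.  20. 116. -20.  33.  11.]
tool shift [ -0.3 108.1  -0.3] dist 108.1 turn 0.2
```

Contact with about 8 N near the predicted spot. I'll keep pushing gently.

```bash
python3 -m handwheel '[[0,[0,3,0],0],[0,[0,4,0],0],[0,[0,4,0],0],[0,[0,4,0],0],[0,[0,4,0],0]]'; python3 -m handwheel '[[0,[0,4,0],0],[0,[0,4,0],0],[0,[0,4,0],0],[0,[0,4,0],0],[0,[0,4,0],0]]';python3 -c "
from h import *
st(); go(oven(-25.5,-2,117),uy); snap('side','s2'); snap('wrist','w2')"
```

```text
time_s: 4.42
position: [590.1, 17.4, 117.0]
orientation: [-68.6, 89.9, -72.0]
ft_force: [-0.1, -7.8, 1.5]
gripper_width: 0.007
time_s: 4.83
position: [591.2, 37.4, 117.0]
orientation: [-69.4, 89.9, -72.8]
ft_force: [-0.5, -7.9, 2.6]
gripper_width: 0.008
t 4.83 pos [591.2  37.4 117. ] rpy [-69.4  89.9 -72.8] oven [-94.7  -2.5 117. ] F [-0.5 -7.9  2.6] q [-23.  34.  20. 115. -20.  34.   8.]
tool shift [-0.1 69.2 -0.2] dist 69.2 turn 0.2
```

View pics/w2.png

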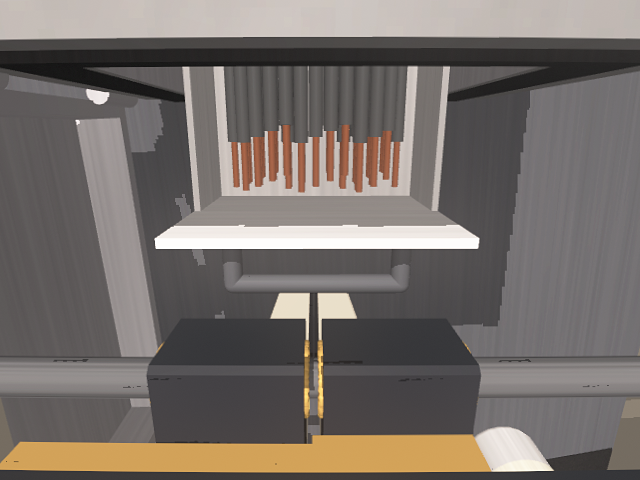

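The fingertips (about (313,305)) sit centred behind the bar and the tray is going in straight.

```bash
python3 -m handwheel '[[0,[0,4,0],0],[0,[0,5,0],0],[0,[0,5,0],0],[0,[0,5,0],0],[0,[0,5,0],0]]'; python3 -m handwheel '[[0,[0,5,0],0],[0,[0,5,0],0],[0,[0,5,0],0],[0,[0,4,0],0],[0,[0,3,0],0]]';python3 -m handwheel '[[0,[0,2,0],0],[0,[0,2,0],0],[0,[0,2,0],0],[0,[0,2,0],0],[0,[0,2,0],0]]';python3 -c "
from h import *
st(); go(oven(-25.5,-2,117),uy)"
```

```text
time_s: 5.35
position: [592.6, 61.3, 117.0]
orientation: [-71.2, 89.8, -74.6]
ft_force: [0.7, -6.8, 2.3]
gripper_width: 0.007
time_s: 5.77
position: [593.9, 83.5, 117.0]
orientation: [-72.3, 89.9, -75.7]
ft_force: [-0.2, -8.4, 3.4]
gripper_width: 0.004
time_s: 6.18
position: [594.4, 93.0, 117.0]
orientation: [-76.1, 89.8, -79.5]
ft_force: [0.2, -8.6, 2.9]
gripper_width: 0.002
t 6.18 pos [594.4  93.  117. ] rpy [-76.1  89.8 -79.5] oven [-38.9  -2.1 117. ] F [ 0.2 -8.6  2.9] q [-28.  35.  21. 114. -21.  35.   3.]
tool shift [-0.1 13.4 -0.1] dist 13.4 turn 0.2
```

```bash
python3 -m handwheel '[[0,[0,1.5,0],0],[0,[0,1.5,0],0],[0,[0,1.5,0],0],[0,[0,1.5,0],0],[0,[0,1.5,0],0]]';python3 -m handwheel '[[0,[0,1,0],0],[0,[0,1,0],0],[0,[0,1,0],0],[0,[0,0.5,0],0],[0,[0,0.5,0],0]]';python3 -c "
from h import *
st(); go(oven(-25.5,-2,117),uy)"
```

```text
time_s: 6.6
position: [594.8, 100.4, 117.0]
orientation: [-77.0, 89.8, -80.4]
ft_force: [-0.6, -8.5, 3.2]
gripper_width: 0.006
time_s: 7.02
position: [595.1, 104.4, 117.0]
orientation: [-75.4, 89.8, -78.8]
ft_force: [-0.4, -8.5, 3.5]
gripper_width: 0.006
t 7.02 pos [595.1 104.4 117. ] rpy [-75.4  89.8 -78.8] oven [-27.5  -2.1 117. ] F [-0.4 -8.5  3.5] q [-29.  35.  21. 114. -21.  35.   2.]
tool shift [ 0.   2.  -0.1] dist 2.0 turn 0.2
```

Now slow steps until the force rises at the back wall.

```bash
for i in 1 2 3; do python3 -m handwheel '[[0,[0,0.5,0],0],[0,[0,0.5,0],0],[0,[0,0.3,0],0]]' | egrep 'position|force'; done
```

```text
position: [595.2, 105.7, 117.0]
ft_force: [-0.4, -8.5, 3.2]
position: [595.2, 106.2, 117.0]
ft_force: [-0.5, -10.6, 3.2]
position: [595.2, 106.3, 117.0]
ft_force: [-0.3, -14.2, 4.9]
```

The force rose at oven x≈-25.6, against a predicted -25.5, so the tray is home. I'll back off level, rise, and look.

```bash
python3 -m handwheel '[[0,[0,-2,0],0],[0,[0,-8,0],0],[0,[0,-15,0],0],[0,[0,-25,0],0],[0,[0,-25,0],0]]';python3 -m handwheel '[[0,[-10,-20,0],0],[0,[-25,-15,0],0],[0,[-35,0,0],0],[0,[-30,0,0],0],[0,[-10,0,0],0]]';python3 -m handwheel '[[0,[0,0,0],0],[0,[0,0,0],0]]';python3 -c "
from h import *
st(); snap('wrist','w3'); snap('side','s3');go(door(1.54,150,22,230),None);go(door(1.54,100,22,230),uy)
for s in (60,100,150):
  p=door(1.54,s,20,112);print(s,p.round(1),np.hypot(*p[:2]))"
```

```text
time_s: 8.18
position: [590.7, 36.3, 116.5]
orientation: [87.2, 90.0, 84.0]
ft_force: [-0.0, -0.5, -0.1]
gripper_width: 0.006
time_s: 8.6
position: [590.3, 0.4, 230.7]
orientation: [12.4, 89.7, 9.0]
ft_force: [0.6, -0.3, -0.6]
gripper_width: 0.002
time_s: 8.77
position: [588.7, 1.7, 226.5]
orientation: [51.3, 90.0, 48.1]
ft_force: [0.6, -0.6, 0.1]
gripper_width: 0.004
t 8.77 pos [588.7   1.7 226.5] rpy [51.3 90.  48.1] oven [-130.4   -2.2  226.5] F [ 0.6 -0.6  0.1] q [-23.  26.  25. 111. -15.  46.   7.]
tool shift [  -4.5  -20.2 -169. ] dist 170.2 turn None
tool shift [  -4.5   29.7 -170.2] dist 172.8 turn 0.4
60 [423.  81. 112.] 430.71354033677216
100 [421.8  41.  112. ] 423.739179772308
150 [420.1  -9.  112. ] 420.2449473580241
```

View pics/w3.png

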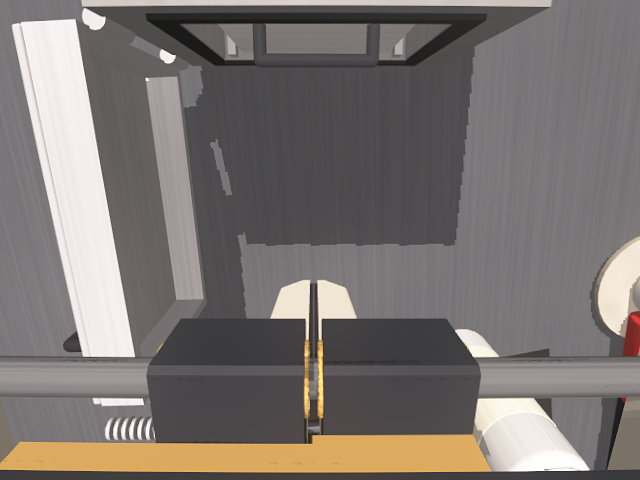

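View pics/s3.png

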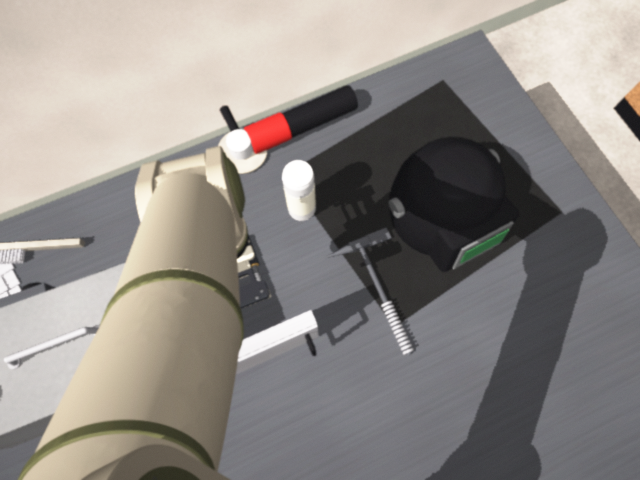

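The wrist view shows the tray inside the mouth with its pull bar at about (315,60), and the door still open at left. Next I go over the door to its outer side, turning the jaws along the door.

```bash
python3 - <<'E'
from h import *
M=np.load('pics/w3.npz')['M']; print([ov(p).round(1) for p in on_z('wrist',[[255,61],[378,61]],130,M)])
E
python3 -m handwheel '[[0,[-3,6,-19],7],[0,[0,3.5,-20],7],[0,[0,1,-20],7],[0,[0,-1.4,-20],7],[0,[0,-4,-20],7]]'; python3 -c "
from h import *
st(); th=1.54;d=-uy*np.cos(th)-ux*np.sin(th);go(door(1.54,80,16,230),d)"
```

```text
[array([-13.2,  34.1, 130. ]), array([-12.7, -42.3, 130. ])]
time_s: 9.28
position: [492.7, 36.5, 228.1]
orientation: [-117.4, 89.8, -156.0]
ft_force: [0.3, 0.8, -1.1]
gripper_width: 0.004
t 9.28 pos [492.7  36.5 228.1] rpy [-117.4   89.8 -156. ] oven [-101.8   95.8  228.1] F [ 0.3  0.8 -1.1] q [-38.  21.  37. 122. -18.  43. -28.]
tool shift [ -1.7 -22.3 -67.1] dist 70.7 turn 53.2
```

```bash
python3 -m handwheel '[[0,[0,-5.5,-15],7],[0,[0,-7,-15],7],[0,[0,-8,-13],7],[0,[0,-6,-7],7],[0,[0,0,0],7]]';python3 -m handwheel '[[0,[0,0,0],7],[0,[0,0,0],7],[0,[0,0,0],4],[0,[0,0,0],0],[0,[0,0,0],0]]'; python3 -c "
from h import *
st(); th=1.54;d=-uy*np.cos(th)-ux*np.sin(th);go(door(1.54,80,16,230),d)"
```

```text
time_s: 9.7
position: [437.8, 55.9, 228.3]
orientation: [-96.2, 89.8, -169.8]
ft_force: [0.5, 0.1, -0.0]
gripper_width: 0.003
time_s: 10.12
position: [440.1, 55.3, 228.7]
orientation: [-41.7, 89.9, -132.8]
ft_force: [0.0, 0.2, 0.7]
gripper_width: 0.002
t 10.12 pos [440.1  55.3 228.7] rpy [ -41.7   89.9 -132.8] oven [-86.2 149.5 228.7] F [0.  0.2 0.7] q [-55.  21.  54. 128. -25.  42. -74.]
tool shift [ -1.2 -13.8  -5.3] dist 14.8 turn 0.7
```

```bash
python3 -m handwheel '[[0,[0,-7,-2],0],[0,[0,-7,-2],0],[0,[0,0,0],0],[0,[0,0,0],0]]'; python3 -c "
from h import *
st(); th=1.54;d=-uy*np.cos(th)-ux*np.sin(th);go(door(1.54,80,16,230),d); snap('wrist','w4')"
```

```text
time_s: 10.45
position: [426.1, 59.8, 229.6]
orientation: [-154.8, 90.0, 114.0]
ft_force: [0.1, -0.3, 0.8]
gripper_width: 0.007
t 10.45 pos [426.1  59.8 229.6] rpy [-154.8   90.   114. ] oven [-82.6 163.8 229.6] F [ 0.1 -0.3  0.8] q [-57.  19.  55. 130. -24.  41. -76.]
tool shift [-0.4  0.3 -1. ] dist 1.1 turn 0.6
```

View pics/w4.png

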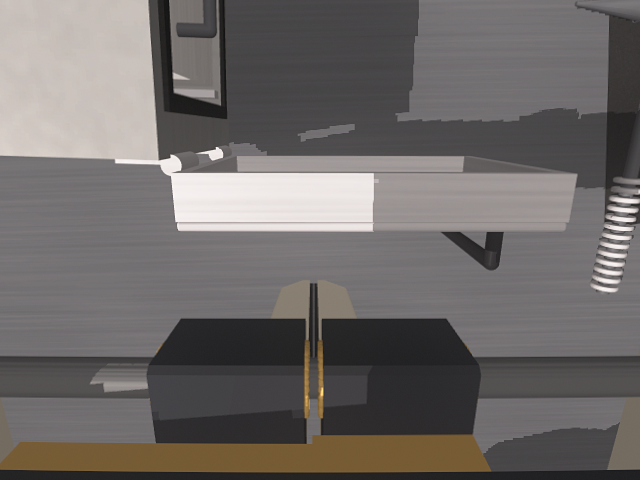

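Run:
```python
from h import *
M=np.load('pics/w4.npz')['M']
P=on_z('wrist',[[179,230],[566,230],[176,222],[570,222],[174,174],[575,174]],185,M); print(P.round(1).tolist())
d=P[1]-P[0]; print(np.degrees(np.arctan2(d[1],d[0])))
```

```text
[[449.9, 134.8, 185.0], [445.5, -81.7, 185.0], [454.5, 136.0, 185.0], [450.1, -83.3, 185.0], [481.0, 134.0, 185.0], [476.7, -81.8, 185.0]]
-91.17082247533368
```

```bash
python3 -m handwheel '[[0,[15,0,0],0],[0,[30,0,0],0],[0,[35,0,0],0],[0,[25,0,0],0],[0,[11,0,0],0]]';python3 -m handwheel '[[0,[0,0,0],0],[0,[0,0,0],0]]'; python3 -c "
from h import *
st(); th=1.53;d=-uy*np.cos(th)-ux*np.sin(th);go(door(1.53,80,7.5,112),d)"
```

```text
time_s: 10.92
position: [425.9, 59.3, 111.2]
orientation: [-64.6, 89.8, -155.8]
ft_force: [0.5, 0.1, -0.1]
gripper_width: 0.005
time_s: 11.08
position: [426.8, 59.1, 113.6]
orientation: [-64.7, 89.9, -156.1]
ft_force: [0.6, -1.0, 0.5]
gripper_width: 0.003
t 11.08 pos [426.8  59.1 113.6] rpy [ -64.7   89.9 -156.1] oven [-83.3 163.  113.6] F [ 0.6 -1.   0.5] q [-40.  30.  36. 136. -43.  25. -59.]
tool shift [ 1.5  8.8 -1.3] dist 9.1 turn -0.1
```

```bash
python3 -m handwheel '[[0,[1,3,0],0],[0,[0,3,0],0],[0,[0,2,0],0],[0,[0,1,0],0],[0,[0,1,0],0]]';python3 -m handwheel '[[0,[0,1,0],0],[0,[0,1.5,0.5],-1],[0,[0,1.5,1],-1],[0,[0,2,1],-1],[0,[0,2,1],-1]]'; python3 -c "
from h import *
st(); go(door(1.4,100,7.5,112),None)"
```

```text
time_s: 11.5
position: [437.0, 59.7, 113.0]
orientation: [124.5, 90.0, 33.2]
ft_force: [-2.7, 0.6, 1.8]
gripper_width: 0.007
time_s: 11.92
position: [444.6, 55.7, 112.6]
orientation: [-92.9, 90.0, 179.9]
ft_force: [-3.2, -0.0, 2.4]
gripper_width: 0.003
t 11.92 pos [444.6  55.7 112.6] rpy [-92.9  90.  179.9] oven [-85.6 145.  112.6] F [-3.2 -0.   2.4] q [-39.  30.  35. 134. -41.  26. -56.]
tool shift [ 0.6  2.8 20.8] dist 21.0 turn None
```

```bash
cat >> h.py <<'E'
def dst(o=43.5):
    st(); r=(tool()[:3,3]-HG); X=r@ux; Y=r@uy; s=np.sqrt(X*X+Y*Y-o*o)
    # r = s*d+o*n ; X=-s sin-o cos ; Y=-s cos+o sin
    th=np.arctan2(-X*s+Y*o, -X*o-Y*s)
    d=-uy*np.cos(th)-ux*np.sin(th)
    print('s',s.round(1),'theta',th.round(3),np.degrees(th).round(1),'misalign turn',jaw_turn(d).round(1),'tool z.d',(tool()[:3,2]@d).round(2))
E
python3 -c "
from h import *
dst()"
```

```text
t 11.92 pos [444.6  55.7 112.6] rpy [-92.9  90.  179.9] oven [-85.6 145.  112.6] F [-3.2 -0.   2.4] q [-39.  30.  35. 134. -41.  26. -56.]
s 79.9 theta 1.42 81.4 misalign turn -2.2 tool z.d 1.0
```

```bash
python3 -m handwheel '[[0,[0,3.2,4],-4],[0,[0,3.7,6],-3],[0,[0,4,7],-2.5],[0,[0,4.2,7],-2.5],[0,[0,4.4,7],-2.5]]'; python3 -c "
from h import *
dst()"
```

```text
time_s: 12.33
position: [469.8, 28.4, 112.6]
orientation: [81.8, 90.0, 9.2]
ft_force: [-1.3, 0.0, 0.5]
gripper_width: 0.002
t 12.33 pos [469.8  28.4 112.6] rpy [81.8 90.   9.2] oven [-111.3  118.2  112.6] F [-1.3  0.   0.5] q [-32.  31.  31. 131. -36.  26. -44.]
s 102.5 theta 1.207 69.1 misalign turn 0.1 tool z.d 1.0
```

```bash
python3 -m handwheel '[[0,[0,4.6,7],-2.5],[0,[0,4.8,7],-2.5],[0,[0,5,7],-2.5],[0,[0,5.2,7],-2.5],[0,[0,5.4,7],-2.5]]'; python3 -c "
from h import *
dst()"
```

```text
time_s: 12.75
position: [506.2, 5.3, 112.6]
orientation: [36.9, 90.0, -23.2]
ft_force: [-2.5, -0.4, -0.0]
gripper_width: 0.005
t 12.75 pos [506.2   5.3 112.6] rpy [ 36.9  90.  -23.2] oven [-132.    80.3  112.6] F [-2.5 -0.4 -0. ] q [-26.  32.  28. 127. -31.  28. -34.]
s 129.1 theta 0.996 57.1 misalign turn 0.5 tool z.d 1.0
```

```bash
python3 -m handwheel '[[0,[0,5.7,6.5],-2.5],[0,[0,5.9,6],-2.5],[0,[0,6.2,5],-2.5],[0,[0,6.4,3],-2.5],[0,[0,6.5,2],-2.5]]'; python3 -m handwheel '[[0,[0,6.6,2],-2.5],[0,[0,6.6,2],-2.5],[0,[0,6.6,2],-2.5],[0,[0,6.6,2],-2.5],[0,[0,6.6,2],-2.5]]';python3 -c "
from h import *
dst()"
```

```text
time_s: 13.17
position: [544.2, 3.8, 112.6]
orientation: [14.4, 89.9, -33.2]
ft_force: [0.3, -2.6, -0.6]
gripper_width: 0.006
time_s: 13.58
position: [573.4, 22.3, 112.7]
orientation: [-3.9, 90.0, -39.0]
ft_force: [-0.5, -2.3, 0.0]
gripper_width: 0.006
t 13.58 pos [573.4  22.3 112.7] rpy [ -3.9  90.  -39. ] oven [-110.8   14.3  112.7] F [-0.5 -2.3  0. ] q [-23.  34.  22. 118. -23.  32. -20.]
s 142.5 theta 0.542 31.0 misalign turn -0.4 tool z.d 1.0
```

```bash
python3 -m handwheel '[[0,[0,6.3,2],-2.5],[0,[0,6.3,2],-2.5],[0,[0,5.6,2],-2.2],[0,[0,5,1.5],-2],[0,[0,4.4,1.5],-1.8]]'; python3 -m handwheel '[[0,[0,4,1.2],-1.6],[0,[0,3.5,1],-1.4],[0,[0,3.2,1],-1.3],[0,[0,3,1],-1.2],[0,[0,2.8,1],-1.1]]';python3 -c "
from h import *
dst()"
```

```text
time_s: 14.0
position: [594.7, 41.8, 112.5]
orientation: [178.5, 90.0, 154.4]
ft_force: [-1.2, -1.0, 1.0]
gripper_width: 0.006
time_s: 14.42
position: [605.6, 54.7, 112.6]
orientation: [-141.2, 90.0, -158.7]
ft_force: [-1.9, -1.6, -0.4]
gripper_width: 0.006
t 14.42 pos [605.6  54.7 112.6] rpy [-141.2   90.  -158.7] oven [-76.5 -15.7 112.6] F [-1.9 -1.6 -0.4] q [-22.  35.  17. 113. -18.  34. -10.]
s 144.2 theta 0.24 13.7 misalign turn -0.2 tool z.d 1.0
```

```bash
python3 -m handwheel '[[0,[0,2.5,0.8],-1],[0,[0,2.5,0.8],-1],[0,[0,2.5,0.8],-1],[0,[0,2.5,0.8],-1],[0,[0,2.5,0.8],-1]]'; python3 -m handwheel '[[0,[0,2.3,0.7],-0.9],[0,[0,2.1,0.7],-0.9],[0,[0,2,0.6],-0.8],[0,[0,1.8,0.5],-0.7],[0,[0,1.6,0.5],-0.6]]';python3 -c "
from h import *
dst()"
```

```text
time_s: 14.83
position: [612.9, 65.6, 112.7]
orientation: [-72.7, 90.0, -85.3]
ft_force: [-1.0, -0.5, 0.5]
gripper_width: 0.005
time_s: 15.25
position: [617.8, 74.6, 112.7]
orientation: [0.2, 90.0, -8.5]
ft_force: [-0.8, -1.7, -1.3]
gripper_width: 0.005
t 15.25 pos [617.8  74.6 112.7] rpy [ 0.2 90.  -8.5] oven [-55.8 -26.6 112.7] F [-0.8 -1.7 -1.3] q [-22.  36.  15. 111. -15.  35.  -6.]
s 144.9 theta 0.086 4.9 misalign turn -0.2 tool z.d 1.0
```

```bash
python3 -m handwheel '[[0,[0,1.4,0.4],-0.6],[0,[0,1.2,0.4],-0.5],[0,[0,1.2,0.4],-0.5],[0,[0,1,0.3],-0.4],[0,[0,1,0.3],-0.4]]'; python3 -c "
from h import *
dst()"
```

```text
time_s: 15.67
position: [620.2, 80.0, 112.7]
orientation: [-22.0, 90.0, -28.4]
ft_force: [-0.5, -0.9, 1.0]
gripper_width: 0.005
t 15.67 pos [620.2  80.  112.7] rpy [-22.   90.  -28.4] oven [-50.3 -28.7 112.7] F [-0.5 -0.9  1. ] q [-22.  36.  14. 111. -15.  35.  -5.]
s 144.9 theta 0.047 2.7 misalign turn -0.0 tool z.d 1.0
```

6.8 mm remain to the nominal shut position, so I'll go slowly until the stop.

```bash
python3 -m handwheel '[[0,[0,0.9,0.3],-0.4],[0,[0,0.9,0.3],-0.4],[0,[0,0.8,0.2],-0.3],[0,[0,0.8,0.2],-0.3],[0,[0,0.8,0.2],-0.3]]'; python3 -m handwheel '[[0,[0,0.6,0.1],-0.3],[0,[0,0.6,0.1],-0.3],[0,[0,0.5,0],-0.2],[0,[0,0.4,0],0],[0,[0,0.4,0],0]]'; python3 -c "
from h import *
dst()"
```

```text
time_s: 16.08
position: [621.9, 84.1, 112.7]
orientation: [-6.9, 90.0, -11.5]
ft_force: [0.3, -2.3, -0.4]
gripper_width: 0.007
time_s: 16.5
position: [622.5, 86.4, 112.8]
orientation: [-1.3, 90.0, -5.1]
ft_force: [0.6, -2.1, 0.2]
gripper_width: 0.004
t 16.5 pos [622.5  86.4 112.8] rpy [-1.3 90.  -5.1] oven [-43.7 -30.6 112.8] F [ 0.6 -2.1  0.2] q [-22.  36.  14. 110. -14.  35.  -3.]
s 144.7 theta 0.002 0.1 misalign turn -0.2 tool z.d 1.0
```

```bash
for i in 1 2 3; do python3 -m handwheel '[[0,[0,0.4,0],0],[0,[0,0.3,0],0],[0,[0,0.3,0],0]]' | egrep 'position|force'; done
```

```text
position: [622.5, 86.4, 112.8]
ft_force: [2.0, -6.8, -0.9]
position: [622.5, 86.4, 112.8]
ft_force: [1.1, -9.0, 0.9]
position: [622.5, 86.4, 112.8]
ft_force: [1.2, -11.7, 1.2]
```

It's against the stop at a computed angle of 0.002 rad. I'll withdraw straight out and look.

```bash
python3 -m handwheel '[[0,[0,-3,0],0],[0,[0,-8,0],0],[0,[0,-20,0],0],[0,[0,-30,0],0],[0,[0,-25,0],0]]'; python3 -m handwheel '[[0,[-15,-10,0],0],[0,[-30,0,0],0],[0,[-35,0,0],0],[0,[-20,0,0],0],[0,[0,0,0],0]]'; python3 -m handwheel '[[0,[0,-30,0],0],[0,[0,-30,0],0],[0,[0,-10,0],0],[0,[0,0,0],0],[0,[0,0,0],0]]'; python3 -c "
from h import *
st(); snap('wrist','w5');snap('top','t5')"
```

```text
time_s: 17.67
position: [616.1, 3.2, 112.6]
orientation: [132.8, 90.0, 129.0]
ft_force: [0.3, 0.1, 0.8]
gripper_width: 0.004
time_s: 18.08
position: [617.8, -6.3, 217.1]
orientation: [16.0, 89.6, 12.1]
ft_force: [-0.0, 0.4, 0.2]
gripper_width: 0.006
time_s: 18.5
position: [610.8, -75.8, 212.1]
orientation: [139.7, 89.9, 135.8]
ft_force: [0.3, 0.9, 0.0]
gripper_width: 0.004
t 18.5 pos [610.8 -75.8 212.1] rpy [139.7  89.9 135.8] oven [-206.4  -29.1  212.1] F [0.3 0.9 0. ] q [ -9.  28.  16. 108. -10.  46.   8.]
```

View pics/w5.png

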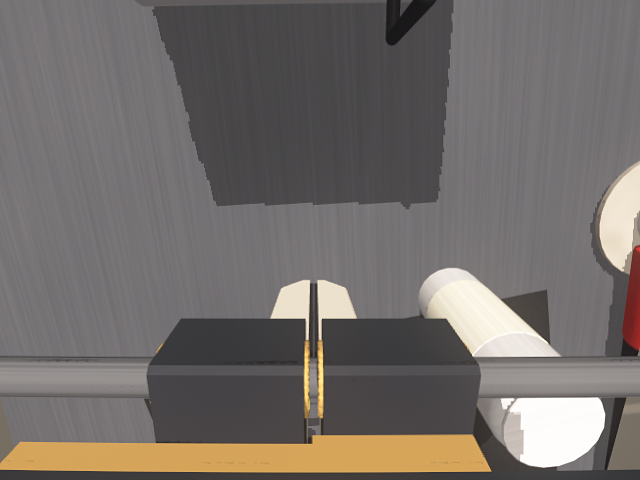

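View pics/t5.png

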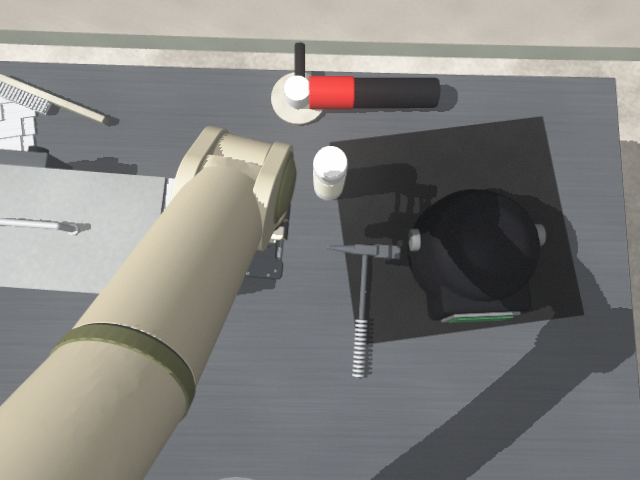

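The top view shows the door against the oven front (white strip at about (168,195)); the can and hammer haven't moved. The door is mostly hidden, so I'll rise for a better view.

```bash
python3 -m handwheel '[[0,[-20,0,0],0],[0,[-40,0,0],0],[0,[-40,0,0],0],[0,[-40,0,0],0],[0,[-20,0,0],0]]'; python3 -m handwheel '[[0,[0,0,0],0],[0,[0,0,0],0],[0,[0,0,0],0]]'; python3 -c "
from h import *
st(); snap('wrist','w6')"
```

```text
time_s: 19.02
position: [612.4, -74.6, 377.3]
orientation: [9.3, 89.7, 5.5]
ft_force: [-0.8, -0.1, -0.2]
gripper_width: 0.008
time_s: 19.27
position: [610.7, -74.6, 371.4]
orientation: [164.8, 89.9, 161.1]
ft_force: [0.7, -0.4, -0.3]
gripper_width: 0.005
t 19.27 pos [610.7 -74.6 371.4] rpy [164.8  89.9 161.1] oven [-205.2  -29.   371.4] F [ 0.7 -0.4 -0.3] q [-12.  19.  19.  96.  -7.  65.   5.]
```

View pics/w6.png

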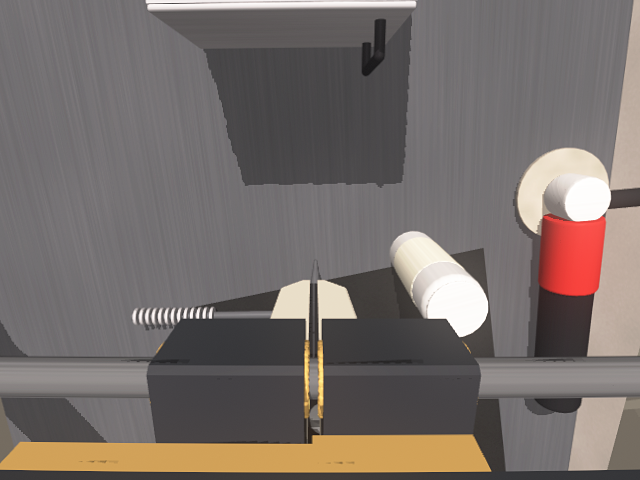

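Run:
```python
from h import *
z=np.load('pics/w6.npz');M=z['M']
print([ov(p).round(1) for p in on_z('wrist',[[149,10],[414,11]],185,M)])
im=z['im'].astype(int)
a=np.load('pics/top0.npz')['im'].astype(int);b=np.load('pics/t5.npz')['im'].astype(int)
print('can diff',np.abs(a-b)[145:205,310:350].mean(),'hammer',np.abs(a-b)[240:380,325:400].mean())
print(arm.finish_job())
```

```text
[array([-34., 104., 185.]), array([ -35.9, -111.4,  185. ])]
can diff 10.126944444444444 hammer 10.022190476190476
the job is handed in; nothing more can be done
None
```

The rod tray is fully home in the oven and the door is shut flush behind it. The job is handed in, at about 19.3 s of the allowed 61 s.

- **Tray:** I pushed its pull bar in with closed fingertips at about 8 N, slowing at the end. It stopped against the back wall, and the push reached about 14 N there. The wrist camera then put the bar at x ≈ -13 mm in the oven's frame (target -14).
- **Door:** I followed its swing with the fingertips on the outer face, mostly at 2–3 N, and eased it onto the stop with at most about 12 N. The fingertip position gave an angle of about 0.002 rad. After backing off, the wrist view put the outer top edge at x = -34 to -36 mm (-36 is flush), within the 2 mm camera calibration.
- **Other things:** The can, hammer and helmet stand in the same places in the top view before and after. My pixel-difference check on the can and hammer was inconclusive: it showed a change of about 10 levels on both, and I didn't trace the cause (the arm's shadow had moved). So "unmoved" rests on looking at the pictures.
- **At hand-in:** The arm was clear of everything and the contact force read about zero.

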